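# Coffee break: shut the grounds flap, hold the grinder lid half-turned

### The arm

A 7-joint arm with a two-finger parallel gripper is mounted at the origin on the work surface. World frame = base frame: x ahead of the robot, y to its left, z up, the work surface at z = 0. Lengths are in m, angles in rad, forces in N, time in s.
With the tool pointing down it reaches from about 0.425 to 0.975 m from the base axis. Payload 16.7 kg.
Tool frame: the origin (TCP) lies midway between the tips of the shut fingers; the grasp point (between the pads) lies 19 mm behind it; z points along the fingers, y is the line along which they close (so a half turn about z gives the same grasp; the last joint's range is limited). The gripper opens to 85 mm and grips with 20 to 120 N. Pads are 22 mm wide; open, the fingers measure 114 mm over their backs; the gripper's body (76 mm by 85 mm) begins 54 mm behind the grasp point. The pads swing forward as they close: fully open they stand 13 mm farther back than shut.
Start: joints at [-1.411, 0.426, 0.074, 1.606, -0.034, 1.111, -0.067], TCP at [0.205, 0.643, 0.231] pointing down, gripper open.
Joint ranges: [-2.85, 2.85], [-0.5, 2.14], [-1.23, 1.37], [0.21, 2.46], [-1.02, 4.16], [0.16, 2.05], [-2.73, 2.73]. Speed limits (rad/s): [1.89, 1.89, 2.39, 2.39, 3.01, 3.01, 3.01].

### API

Orientations are given as a unit quaternion [x, y, z, w].
In Python, from workcell import robot, get_image gives the robot as it stands. The module is installed in compiled form; this text tells all that it offers.
- The arm moves only by the tool send_rows, never from a script. Its argument "moves" is a list of rows, each an object of numbers: "ax", "ay", "az": the turn, a rotation vector about the tool's x, y, z each as a share of 180 degrees, from -1 to 1; "dx", "dy", "dz": the shift along the tool's x, y, z each as a share of 300 mm, from -1 to 1; "fingers": the closure, from -1 (fully open) to 1 (shut). A call has 1 to 12 rows; each row is the pose to reach, as a shift and turn from the pose commanded when the call began, along the tool's axes at that moment, turning the shorter way round; what a row does not reach only later rows make up. A row lasts 1/10 s, in which the tool goes at most 50 mm and 8.59 degrees, less where a joint would pass 70% of its speed; a pose out of reach is approached as far as the arm can. A call with a number of a shift or a turn outside -1 to 1 is refused whole. A call with a gripper value outside its range is refused whole. The fingers move at their own pace and stop on an object; the grip force is fixed at half the most. Time passes only in rows, so rows that repeat a pose let the fingers close. It gives the time, the measured TCP pose, the force, the opening and the grip force at its end, in the units of the state.
- robot.observe(): the state, without advancing time (a new reading comes with each control period).
- get_image(name): name is "scene" or "top" or "wrist"; returns a dict with "pixels" (384x512x3 uint8, red, green, blue), "fx", "fy", "cx", "cy" (pixels), "extrinsics" (4x4, takes a point from camera to world coordinates); the wrist camera has in their place "tool_from_camera" (4x4, takes a point from camera to tool coordinates, whose origin is the TCP and whose axes are the flange's). Camera axes: x right, y up, looking along -z (the intrinsics and any distortion apply to the point x, -y, -z); pixel columns grow to the right and rows downward; lengths in m; the calibration is good to about 2 mm. A picture is of the moment at which its call begins: read the wrist's pose just before it. There is no depth.
- robot.finish_job(): hands the job in; it is judged then, once.
The state is a dict: "time": time; "qpos": joint angles; "qvel": joint speeds; "tau": joint torques, N m; "ee_pos": TCP position; "eef_rot": TCP orientation; "contact_force": force on the tool from outside, world axes, zero at the start; "torque": the same for the moment, N m; "width": finger opening in m; "gripper_force": force on a finger pad.
Only numpy, scipy, OpenCV 4.12 (cv2) and the standard library are available. Lean on these libraries where they do the work, as an engineer would, in place of code of your own. Each camera call takes 0.05 s, during which the arm holds its last target. There are 200 camera calls.

### The job

Get the coffee grinder running: press the hinged flap of its grounds box down until it snaps shut, then put the black lid on the bean well, lugs through the slots and fully home, with the flap still shut. Twist the lid clockwise (seen from above) to the half mark, 45 degrees, never so far that it clicks into its lock, and finish holding it there: a spring turns it back if you let go. Leave the other things on the table where they are.

Things in the scene. Friction and masses are not known exactly. Their poses are not given: they have to be found in the camera images.
- grinder: Cream coffee grinder fixed to the table, body 130 (its x) x 250 (its y) x 70 high. Origin: centre of underside; z up. At its +y end a round steel bean well: axis at y = +62, outer diameter 120, bore 94, rim top 110 above the table. At its -y end a grounds box (120 x 95, centred at y = -67.5, rim 110 high) under a hinged grey flap.
- well (a point): Centre of the bean well's mouth, level with the rim top (110 above the table); axes as the grinder's. 3 mm below the rim an inward lip (opening 78 diameter) has two opposite slots, 18 wide, on the grinder's +x and -x sides. Rim marks, on both sides: at the slots (0), 45 degrees clockwise (half), 90 clockwise (lock). Lid fully home: flange on the rim, lid origin 82 above the table.
- lid: Loose black lid, 0.12 kg, right way up on the table. Origin: centre of underside, z up. Plug 72 diameter, 28 high; lugs at its foot on the lid's +x and -x sides (12 wide, z 4 to 12, to 44 from the axis); flange 104 diameter, z 28 to 38; wooden grip bar 56 long along x, 18 thick, z 38 to 67. Goes in with its x along the grinder's x, either way round (slack 2.5 mm sideways, 3 degrees).
- flap (a joint): Angle of the grounds flap, rad: 0 shut, grows as it opens (up to 1.1); starts open and stays where left. It swings down lightly to about 0.14 rad, where its nose meets a sprung plunger: some 10 N pressed down 50 mm from the hinge (5 N near the front edge) takes it past the crest at about 0.06 rad, and then it drops shut, its top 118 above the table.
- flap_hinge (a point): On the flap's hinge line, in the middle of the flap's width, 110 above the table, at x = +58, y = -67.5 of the grinder; hinge line along the grinder's y. Turns with the flap.
- flap_front (a point): On the flap's outer face (top when shut), 110 from the hinge line, mid-width. The flap is 116 long from the hinge, 93 wide, 8 thick, with a small tab 13 longer in front.
- collar (a joint): Turn of a sprung collar in the well, rad: 0 at rest, grows as the lid turns it clockwise seen from above; half mark 0.785, lock 1.571. With the lid home its lugs sit between the collar's dogs (slack about 0.05 rad), under the lip with 3 mm vertical play. Spring torque 0.08 Nm at the start, 0.14 Nm at half; from 1.15 it stiffens, past 1.35 it snaps on into the lock.
- scoop: steel spoon, 150 long, lying flat along its x beyond the grinder (its +x side); bystander. Origin under its centre.
- tin: low round aluminium tin, 70 diameter, 35 high, beyond the lid as seen from the robot; bystander. Origin under its centre.
- case: dark wooden spectacles case, 60 x 160 x 35, in front of the grinder (its -x side); bystander. Origin under its centre.
- bowl: small white bowl, 100 wide, 40 high, on the robot's side of the lid; bystander. Origin under its centre.
Mind the look-alikes: they are no part of the job. Of the things that look like the lid, the middle-sized one is meant.

How it is judged:
By the outcome, as a careful person would: the job done as asked, in the order asked, and still so for the second after the job is handed in, while the arm keeps its last pose, push and grip.
It also fails if it takes over 58 s, if anything falls off the work surface, if the arm or the gripper's body presses on something with over 40 N, if the wrist force passes 120 N, or if a joint passes its speed limit or range.

## Working session

There is one attempt and no reset: what is moved stays moved. The work goes in short steps, Python scripts to look and compute and a tool call to move; the robot and the scene stay as the last step left them, time stands still between calls to the robot, and variables do not carry over. Pictures are saved under pics/ and viewed, at most 10 in all, crops included, and the job is handed in when it is done.

Besides the shell and the picture viewer there is one more tool, called after "Call:" as name([rows], argument=value, ...), one row to a line, values as JSON. send_rows: Moves the arm, as the interface text tells. Its arguments: {"type":"object","properties":{"moves":{"type":"array","items":{"type":"object","properties":{"ax":{"type":"number"},"ay":{"type":"number"},"az":{"type":"number"},"dx":{"type":"number"},"dy":{"type":"number"},"dz":{"type":"number"},"fingers":{"type":"number"}}}}},"required":["moves"]}

```bash
mkdir -p pics; python3 - <<'E'
from workcell import robot,get_image
import cv2,numpy as np,pickle
s=robot.observe();print({k:np.round(v,3).tolist() for k,v in s.items()})
d={}
for n in("scene","top","wrist"):
    im=get_image(n);d[n]=im;cv2.imwrite(f"pics/{n}0.png",im["pixels"][:,:,::-1])
    print(n,[round(im[k],1) for k in("fx","fy","cx","cy")],np.round(im.get("extrinsics",im.get("tool_from_camera")),3).tolist(),[k for k in im])
pickle.dump(d,open("im0.pkl","wb"))
cv2.imwrite("pics/both0.png",np.hstack([d["scene"]["pixels"],d["top"]["pixels"]])[:,:,::-1][:, :])
E
```

```text
{'time': 0.0, 'qpos': [-1.412, 0.427, 0.074, 1.607, -0.034, 1.111, -0.067], 'qvel': [0.001, 0.001, -0.001, 0.0, 0.001, -0.001, -0.001], 'tau': [-0.001, -94.981, 3.76, -46.352, 0.019, 0.01, -0.0], 'ee_pos': [0.205, 0.643, 0.231], 'eef_rot': [0.154, 0.988, -0.001, -0.0], 'contact_force': [0.71, 0.209, 0.167], 'torque': [-0.02, 0.026, -0.019], 'gripper_force': 0.0, 'width': 0.086}
scene [408.1, 408.1, 257.8, 200.1] [[0.57, -0.712, 0.409, 0.945], [0.821, 0.49, -0.292, -0.237], [0.007, 0.503, 0.865, 0.891], [0.0, 0.0, 0.0, 1.0]] ['pixels', 'fx', 'fy', 'cx', 'cy', 'extrinsics']
top [367.7, 367.7, 256.6, 190.1] [[0.025, 0.998, -0.065, 0.523], [-1.0, 0.024, -0.02, 0.03], [-0.019, 0.066, 0.998, 0.943], [0.0, 0.0, 0.0, 1.0]] ['pixels', 'fx', 'fy', 'cx', 'cy', 'extrinsics']
wrist [307.5, 307.5, 257.3, 188.4] [[0.001, 0.956, 0.293, 0.074], [1.0, -0.001, -0.0, -0.001], [-0.0, 0.293, -0.956, -0.144], [0.0, 0.0, 0.0, 1.0]] ['pixels', 'fx', 'fy', 'cx', 'cy', 'tool_from_camera']
```

View pics/scene0.png

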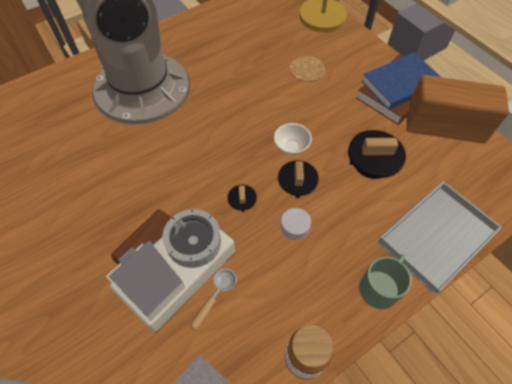

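View pics/top0.png

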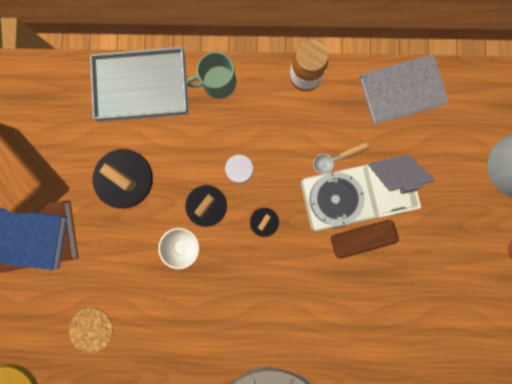

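The top view shows the middle lid at (206,205), with the small look-alike at (264,222) and the large one at (122,178). The bean well is at (337,199) and the open flap at (400,172). The scene view shows the lid at (299,178) and the well at (192,236).

```bash
cat > h.py <<'E'
import numpy as np,cv2
def ray(im,uv,T=None):
    T=im["extrinsics"] if T is None else T
    u,v=uv;d=np.array([(u-im["cx"])/im["fx"],-(v-im["cy"])/im["fy"],-1.])
    return T[:3,3].copy(),T[:3,:3]@d
def onz(im,uv,z,T=None):
    o,d=ray(im,uv,T);return o+d*(z-o[2])/d[2]
def tri(rays):
    A=np.zeros((3,3));b=np.zeros(3);L=[]
    for o,d in rays:
        d=d/np.linalg.norm(d);P=np.eye(3)-np.outer(d,d);A+=P;b+=P@o;L.append((o,P))
    x=np.linalg.solve(A,b);return x,[float(np.linalg.norm(P@(x-o))) for o,P in L]
def proj(im,p,T=None):
    T=im["extrinsics"] if T is None else T
    c=T[:3,:3].T@(np.asarray(p)-T[:3,3]);return np.array([im["cx"]-im["fx"]*c[0]/c[2],im["cy"]+im["fy"]*c[1]/c[2]])
E
python3 - <<'E'
from h import *
import pickle
d=pickle.load(open("im0.pkl","rb"))
def blobs(n,mask,x0,y0,x1,y1,amin=40):
    m=np.zeros_like(mask);m[y0:y1,x0:x1]=mask[y0:y1,x0:x1]
    cs,_=cv2.findContours(m,cv2.RETR_EXTERNAL,cv2.CHAIN_APPROX_NONE)
    return sorted([c for c in cs if cv2.contourArea(c)>amin],key=cv2.contourArea)[::-1]
R={}
for n,(bl,br) in {"top":((180,178,235,232),(190,190,222,222)),"scene":((270,152,325,200),(285,158,312,190))}.items():
    p=d[n]["pixels"];g=p.max(2)
    c=blobs(n,(g<60).astype(np.uint8),*bl)
    hull=cv2.convexHull(np.vstack(c[:1]));e=cv2.fitEllipse(hull)
    hsv=cv2.cvtColor(p,cv2.COLOR_RGB2HSV)
    c2=blobs(n,((g>90)).astype(np.uint8),*br,amin=10)
    # bar = bright within hull
    hm=np.zeros(g.shape,np.uint8);cv2.fillConvexPoly(hm,hull,1)
    m=((g>90)&(cv2.erode(hm,np.ones((5,5)))>0)).astype(np.uint8)
    cb=max(cv2.findContours(m,0,1)[0],key=cv2.contourArea);r=cv2.minAreaRect(cb)
    print(n,"disc",np.round(np.r_[e[0],e[1],e[2]],1),"bar",np.round(np.r_[r[0],r[1],r[2]],1),np.round([onz(d[n],q,.067) for q in cv2.boxPoints(r)],3).tolist())
    R[n]=(e[0],r[0]);print("disc on z.038",onz(d[n],e[0],.038).round(3),"bar on .067",onz(d[n],r[0],.067).round(3))
for i in(0,1):print(tri([ray(d[n],R[n][i]) for n in R]))
a=cv2.resize(d["top"]["pixels"][140:270,290:440],None,fx=4,fy=4,interpolation=2)[:,:,::-1]
cv2.imwrite("pics/gt.png",a)
b=cv2.resize(d["scene"]["pixels"][195:335,100:250],None,fx=4,fy=4,interpolation=2)[:,:,::-1]
cv2.imwrite("pics/gs.png",b)
E
```

```text
top disc [205.8 205.5  39.   39.4  87.2] bar [203.6 205.1   8.8  24.1  37.9] [[0.524, 0.199, 0.067], [0.57, 0.165, 0.067], [0.558, 0.148, 0.067], [0.512, 0.182, 0.067]]
disc on z.038 [0.541 0.173 0.038] bar on .067 [0.541 0.174 0.067]
scene disc [297.8 178.   34.9  38.6 101.4] bar [299.4 173.9  20.2   7.8  87.1] [[0.522, 0.175, 0.067], [0.532, 0.192, 0.067], [0.58, 0.157, 0.067], [0.57, 0.141, 0.067]]
disc on z.038 [0.545 0.17  0.038] bar on .067 [0.552 0.166 0.067]
(array([0.54077799, 0.17435701, 0.02839867]), [0.00020540347767882317, 0.00020540347767879552])
(array([0.54128772, 0.17715751, 0.04513952]), [0.00025127241259372137, 0.0002512724125937224])
```

View pics/gt.png

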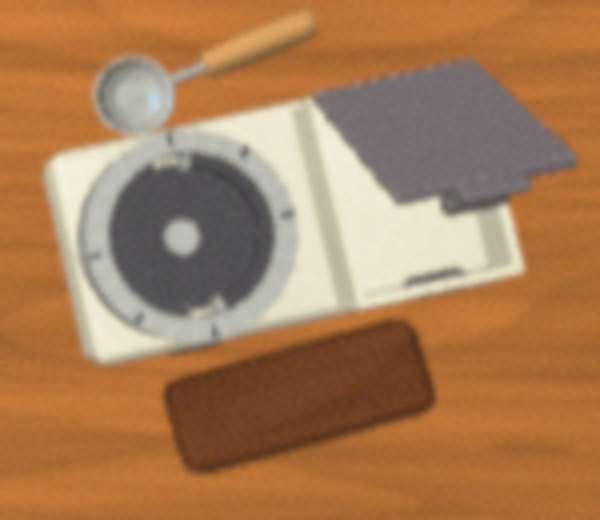

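View pics/gs.png

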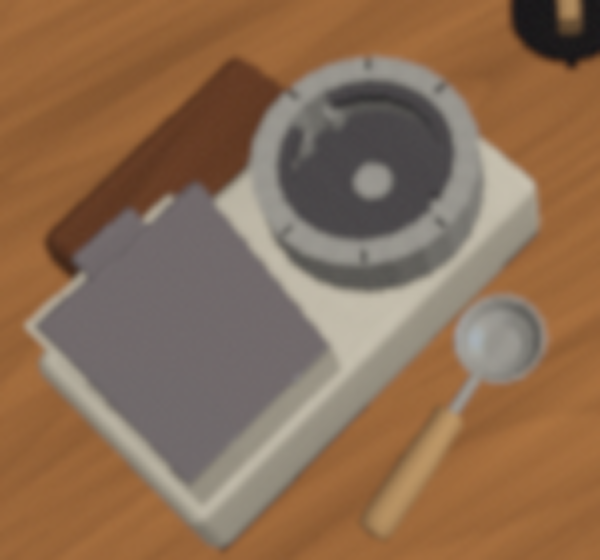

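The top crop shows the rim ticks: 0 at (170,138) and (215,333), half at (245,152) and (140,318), lock at (288,213) and (96,257). The slots sit at the 0 ticks. The scene crop shows the ticks at (368,63)/(364,256), (440,87)/(286,231) and (294,95)/(440,222). The flap is about 60° open, with its tab on the near side.

```bash
python3 - <<'E'
from h import *
import pickle
d=pickle.load(open("im0.pkl","rb"));t,s=d["top"],d["scene"]
T=lambda q:((np.array(q)-1.5)/4+[290,140]);S=lambda q:((np.array(q)-1.5)/4+[100,195])
ct,cs=T((192.4,235.2)),S((365.5,159))
print("well",tri([ray(t,ct),ray(s,cs)]),onz(t,ct,.11),onz(s,cs,.11))
for a,b in(((215,333),(170,138)),((140,318),(245,152)),((96,257),(288,213))):
    v=onz(t,T(b),.11)-onz(t,T(a),.11);print("top yaw",np.degrees(np.arctan2(v[1],v[0])),np.linalg.norm(v))
for a,b in(((368,63),(364,256)),((440,87),(286,231)),((294,95),(440,222))):
    v=onz(s,S(b),.11)-onz(s,S(a),.11);print("scene yaw",np.degrees(np.arctan2(v[1],v[0])),np.linalg.norm(v))
# body edges on z=.07 ; box rim .11
for n,a,b in(("left edge",(75,145+15),(48,165)),):pass
for a,b,z in(((360,300),(523,272),.11),((318,112),(352,300),.11),((60,160),(300,105),.07)):
    v=onz(t,T(b),z)-onz(t,T(a),z);print("edge",np.degrees(np.arctan2(v[1],v[0])),np.linalg.norm(v))
# flap corners, both views
for nm,a,b in(("tabL",(440,205),(78,258)),("frontleft",(392,203),(200,186)),("frontright",(578,160),(35,325)),("hingeleft",(316,96),(330,350)),("hingeright",(475,60),(192,483))):
    print(nm,tri([ray(t,T(a)),ray(s,S(b))]))
E
```

```text
well (array([ 0.56264692, -0.13685699,  0.10742682]), [8.463924327893187e-05, 8.463924327896831e-05]) [ 0.56248045 -0.13641542  0.11      ] [ 0.56395107 -0.13711672  0.11      ]
top yaw 13.569261050029358 0.11271730244258071
top yaw -31.37461666235008 0.11152183683956005
top yaw -75.69746369140157 0.11113842266421697
scene yaw -31.156576861276097 0.11243110605547561
scene yaw -76.21309066339076 0.11203206208889777
scene yaw 13.642941130358661 0.11084205304850661
edge -78.8285996827792 0.09263070018792273
edge -169.56031472217722 0.10765809458081758
edge -75.71153827604923 0.14627795273561428
tabL (array([ 0.57176403, -0.26761165,  0.17244379]), [0.015958345650120196, 0.01595834565012007])
frontleft (array([ 0.57669388, -0.21825712,  0.20026145]), [0.0001462619714219283, 0.00014626197142186974])
frontright (array([ 0.59963003, -0.3077783 ,  0.20803011]), [0.00040286571656286593, 0.0004028657165627917])
hingeleft (array([ 0.64371586, -0.20471805,  0.10948843]), [0.0009444906067967456, 0.0009444906067966205])
hingeright (array([ 0.66552068, -0.29106919,  0.11585534]), [0.0017223957946869081, 0.0017223957946869138])
```

```bash
cat > plan.py <<'E'
import numpy as np
from scipy.spatial.transform import Rotation as Ro
def pose(yaw): # yaw of tool y in deg, tool pointing down
    a=np.radians(yaw);y=np.array([np.cos(a),np.sin(a),0]);z=np.array([0,0,-1.]);return np.c_[np.cross(y,z),y,z]
def rows(p0,R0,targets):
    for p,yaw in targets:
        s=R0.T@(np.array(p)-p0)/.3;r=Ro.from_matrix(R0.T@pose(yaw)).as_rotvec()/np.pi
        print("d",np.round(s,3),"a",np.round(r,4))
E
python3 - <<'E'
from plan import *
from workcell import robot
s=robot.observe();p=s["ee_pos"];R=Ro.from_quat(s["eef_rot"]).as_matrix()
rows(p,R,[((.37,.47,.28),72.3),((.48,.30,.25),53.5),((.53,.21,.2),53.5)])
rows(np.array([.37,.47,.28]),pose(72.3),[((.541,.19,.2),53.5)])
E
```

```text
d [-0.699 -0.382 -0.164] a [-0.0003  0.      0.    ]
d [-1.22  -0.81  -0.063] a [-3.000e-04  1.000e-04  1.045e-01]
d [-1.47  -1.045  0.104] a [-3.000e-04  1.000e-04  1.045e-01]
d [-0.827 -0.716  0.267] a [0.     0.     0.1044]
```

Call:
send_rows([
  {"dx":-0.7,"dy":-0.38,"dz":-0.16},
  {"dx":-0.7,"dy":-0.38,"dz":-0.16},
  {"dx":-0.7,"dy":-0.38,"dz":-0.16},
  {"dx":-0.7,"dy":-0.38,"dz":-0.16},
  {"dx":-0.7,"dy":-0.38,"dz":-0.16},
  {"dx":-0.7,"dy":-0.38,"dz":-0.16},
])

```text
invalid input at $.moves[0]: expected keys ax, ay, az, dx, dy, dz, fingers
```

Call:
send_rows([
  {"dx":-0.83,"dy":-0.72,"dz":0.26,"az":0.104},
  {"dx":-0.83,"dy":-0.72,"dz":0.26,"az":0.104},
  {"dx":-0.83,"dy":-0.72,"dz":0.26,"az":0.104},
  {"dx":-0.83,"dy":-0.72,"dz":0.26,"az":0.104},
  {"dx":-0.83,"dy":-0.72,"dz":0.26,"az":0.104},
  {"dx":-0.83,"dy":-0.72,"dz":0.26,"az":0.104},
  {"dx":-0.83,"dy":-0.72,"dz":0.26,"az":0.104},
  {"dx":-0.83,"dy":-0.72,"dz":0.26,"az":0.104},
  {"dx":-0.83,"dy":-0.72,"dz":0.26,"az":0.104},
])

```text
invalid input at $.moves[0]: expected keys ax, ay, az, dx, dy, dz, fingers
```

All keys are needed in every row.

Call:
send_rows([
  {"ax":0,"ay":0,"az":0,"dx":-0.7,"dy":-0.38,"dz":-0.16,"fingers":-1},
  {"ax":0,"ay":0,"az":0,"dx":-0.7,"dy":-0.38,"dz":-0.16,"fingers":-1},
  {"ax":0,"ay":0,"az":0,"dx":-0.7,"dy":-0.38,"dz":-0.16,"fingers":-1},
  {"ax":0,"ay":0,"az":0,"dx":-0.7,"dy":-0.38,"dz":-0.16,"fingers":-1},
  {"ax":0,"ay":0,"az":0,"dx":-0.7,"dy":-0.38,"dz":-0.16,"fingers":-1},
  {"ax":0,"ay":0,"az":0,"dx":-0.7,"dy":-0.38,"dz":-0.16,"fingers":-1},
])

```text
time: 0.75
ee_pos: [0.3758, 0.4659, 0.2808]
eef_rot: [0.158, 0.987, 0.0, 0.001]
contact_force: [-0.3, 0.2, -0.3]
width: 0.085
gripper_force: 0.0
```

Call:
send_rows([
  {"ax":0,"ay":0,"az":0.104,"dx":-0.83,"dy":-0.72,"dz":0.26,"fingers":-1},
  {"ax":0,"ay":0,"az":0.104,"dx":-0.83,"dy":-0.72,"dz":0.26,"fingers":-1},
  {"ax":0,"ay":0,"az":0.104,"dx":-0.83,"dy":-0.72,"dz":0.26,"fingers":-1},
  {"ax":0,"ay":0,"az":0.104,"dx":-0.83,"dy":-0.72,"dz":0.26,"fingers":-1},
  {"ax":0,"ay":0,"az":0.104,"dx":-0.83,"dy":-0.72,"dz":0.26,"fingers":-1},
  {"ax":0,"ay":0,"az":0.104,"dx":-0.83,"dy":-0.72,"dz":0.26,"fingers":-1},
  {"ax":0,"ay":0,"az":0.104,"dx":-0.83,"dy":-0.72,"dz":0.26,"fingers":-1},
  {"ax":0,"ay":0,"az":0.104,"dx":-0.83,"dy":-0.72,"dz":0.26,"fingers":-1},
  {"ax":0,"ay":0,"az":0.104,"dx":-0.83,"dy":-0.72,"dz":0.26,"fingers":-1},
  {"ax":0,"ay":0,"az":0.104,"dx":-0.83,"dy":-0.72,"dz":0.26,"fingers":-1},
])

```text
time: 1.75
ee_pos: [0.5417, 0.1902, 0.2013]
eef_rot: [0.312, 0.95, 0.0, -0.0]
contact_force: [-0.2, 0.8, -0.7]
width: 0.0853
gripper_force: 0.0
```

```bash
cat > snap.py <<'E'
from workcell import robot,get_image
from scipy.spatial.transform import Rotation as Ro
import cv2,numpy as np,pickle
def snap(name):
    s=robot.observe();im=get_image("wrist")
    T=np.eye(4);T[:3,:3]=Ro.from_quat(s["eef_rot"]).as_matrix();T[:3,3]=s["ee_pos"]
    im["extrinsics"]=T@im["tool_from_camera"];pickle.dump(im,open(name+".pkl","wb"));cv2.imwrite(f"pics/{name}.png",im["pixels"][:,:,::-1])
    print(round(s["time"],2),s["ee_pos"].round(4) if hasattr(s["ee_pos"],"round") else s["ee_pos"],np.round(s["eef_rot"],4),np.round(s["qpos"],2),np.abs(s["qvel"]).max());return im,s
E
python3 - <<'E'
from snap import *
snap("w1")
E
```

```text
1.75 [0.5417 0.1902 0.2013] [ 3.119e-01  9.501e-01  1.000e-04 -2.000e-04] [-0.74  0.3   0.36  1.88 -0.13  0.98  0.61] 0.011993385804058055
```

View pics/w1.png

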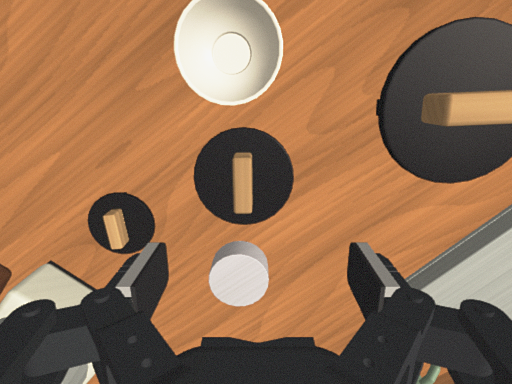

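The wrist view shows the middle lid's disc at (243,175), with its bar nearly vertical. The tin is at (239,275), the bowl at (229,50), and the look-alikes are to the left and right. I'll take a second view 60 mm away.

Call:
send_rows([
  {"ax":0,"ay":0,"az":0,"dx":0.05,"dy":-0.22,"dz":0.0,"fingers":1},
  {"ax":0,"ay":0,"az":0,"dx":0.05,"dy":-0.22,"dz":0.0,"fingers":1},
  {"ax":0,"ay":0,"az":0,"dx":0.05,"dy":-0.22,"dz":0.0,"fingers":1},
])

```text
time: 2.1
ee_pos: [0.489, 0.1443, 0.2017]
eef_rot: [0.312, 0.95, 0.0, -0.0]
contact_force: [-0.7, 0.0, 0.6]
width: 0.0438
gripper_force: 0.0
```

```bash
cat > lid.py <<'E'
from h import *
import pickle
def meas(name,guess):
    im=pickle.load(open(name+".pkl","rb"));p=im["pixels"];g=p.max(2)
    u,v=proj(im,guess).astype(int);r=62
    m=np.zeros(g.shape,np.uint8);y0,x0=max(v-r,0),max(u-r,0);m[y0:v+r,x0:u+r]=g[y0:v+r,x0:u+r]<70
    cs=cv2.findContours(m,0,1)[0]
    c=max(cs,key=cv2.contourArea);hull=cv2.convexHull(c);e=cv2.fitEllipse(hull)
    hm=np.zeros(g.shape,np.uint8);cv2.fillConvexPoly(hm,hull,1);hm=cv2.erode(hm,np.ones((5,5)))
    b=((g>110)&(hm>0)).astype(np.uint8);cb=max(cv2.findContours(b,0,1)[0],key=cv2.contourArea)
    # top face = brighter part
    gg=p[:,:,0][b>0];top=((p[:,:,0]>np.percentile(gg,50)-18)&(b>0)).astype(np.uint8)
    ct=max(cv2.findContours(top,0,1)[0],key=cv2.contourArea);rt=cv2.minAreaRect(ct)
    print(name,"disc",np.round([*e[0],*e[1]],1),"top",np.round([*rt[0],*rt[1],rt[2]],1))
    q=cv2.boxPoints(rt);P=np.array([onz(im,x,.067) for x in q]);
    L=[P[1]-P[0],P[2]-P[1]];l=[np.linalg.norm(a) for a in L];a=L[int(np.argmax(l))]
    print("bar LxW",np.round(l,4),"yaw",np.degrees(np.arctan2(a[1],a[0])),"c",P.mean(0),"disc@.038",onz(im,e[0],.038),"dia",e[1][0]/im["fx"]*abs(im["extrinsics"][2,3]-.038)/.956)
    return ray(im,e[0]),ray(im,rt[0])
if __name__=="__main__":
    a=meas("w1",(.541,.173,.038));b=meas("w2",(.541,.173,.038))
    print(tri([a[0],b[0]]),tri([a[1],b[1]]))
E
python3 - <<'E'
from snap import *
snap("w2")
import lid
a=lid.meas("w1",(.541,.173,.038));b=lid.meas("w2",(.541,.173,.038))
print(lid.tri([a[0],b[0]]),lid.tri([a[1],b[1]]))
from plan import *
s=robot.observe()
rows(np.array(s["ee_pos"]),Ro.from_quat(s["eef_rot"]).as_matrix(),[((.565,-.13,.30),75)])
E
```

```text
2.1 [0.489  0.1443 0.2017] [ 3.123e-01  9.500e-01  2.000e-04 -3.000e-04] [-0.74  0.19  0.37  2.02 -0.09  0.94  0.61] 0.06373767859868211
w1 disc [243.1 175.5  96.   98.5] top [243. 185.  54.  16.  90.]
bar LxW [0.0147 0.0531] yaw -36.654769040377936 c [0.5405396 0.1733663 0.067    ] disc@.038 [0.53787784 0.1738547  0.038     ] dia 0.10027827840702007
w2 disc [307.8 195.7  95.8 109.6] top [314.4 200.   15.4  52.8   3. ]
bar LxW [0.0534 0.0144] yaw 143.47808173715342 c [0.54033686 0.1735376  0.067     ] disc@.038 [0.54312964 0.16965715 0.038     ] dia 0.10024713959486062
(array([0.53856973, 0.17254452, 0.04474625]), [0.003132143757525639, 0.0031321437575256594]) (array([0.53992411, 0.17385351, 0.06682614]), [0.00012299134276292926, 0.00012299134276295422])
d [-0.745 -0.592 -0.328] a [ 0.0004  0.     -0.1186]
```

Lid: bar centre (0.540, 0.174), top at 0.067, which matches the text; yaw is −36.6°. Next, the well and flap.

Call:
send_rows([
  {"ax":0,"ay":0,"az":-0.119,"dx":-0.745,"dy":-0.59,"dz":-0.33,"fingers":1},
  {"ax":0,"ay":0,"az":-0.119,"dx":-0.745,"dy":-0.59,"dz":-0.33,"fingers":1},
  {"ax":0,"ay":0,"az":-0.119,"dx":-0.745,"dy":-0.59,"dz":-0.33,"fingers":1},
  {"ax":0,"ay":0,"az":-0.119,"dx":-0.745,"dy":-0.59,"dz":-0.33,"fingers":1},
  {"ax":0,"ay":0,"az":-0.119,"dx":-0.745,"dy":-0.59,"dz":-0.33,"fingers":1},
  {"ax":0,"ay":0,"az":-0.119,"dx":-0.745,"dy":-0.59,"dz":-0.33,"fingers":1},
  {"ax":0,"ay":0,"az":-0.119,"dx":-0.745,"dy":-0.59,"dz":-0.33,"fingers":1},
  {"ax":0,"ay":0,"az":-0.119,"dx":-0.745,"dy":-0.59,"dz":-0.33,"fingers":1},
  {"ax":0,"ay":0,"az":-0.119,"dx":-0.745,"dy":-0.59,"dz":-0.33,"fingers":1},
])

```text
time: 3.05
ee_pos: [0.5661, -0.1285, 0.2998]
eef_rot: [0.13, 0.992, 0.0, -0.0]
contact_force: [0.8, 0.6, -0.5]
width: -0.0002
gripper_force: 0.0
```

```bash
python3 - <<'E'
from snap import *
im,s=snap("w3")
from h import *
print(proj(im,(.563,-.1367,.11)))
from plan import *
gx=np.array([np.cos(np.radians(13.75)),np.sin(np.radians(13.75)),0]);H=np.array([.650,-.2487,0])
f=lambda r,z:H-gx*r+[0,0,z]
rows(np.array(s["ee_pos"]),Ro.from_quat(s["eef_rot"]).as_matrix(),[(f(.05,.24),75),(f(.05,.16),75),(f(.085,.145),75),(f(.085,.117),75)])
print(f(.05,.24),f(.085,.117))
E
```

```text
3.05 [ 0.5661 -0.1285  0.2998] [ 1.297e-01  9.916e-01  1.000e-04 -3.000e-04] [-0.32  0.23  0.51  1.76 -0.12  1.18  1.55] 0.01642285815815824
[250.45817629 163.28715418]
d [-0.227 -0.395  0.199] a [ 0.     -0.0002  0.0005]
d [-0.227 -0.395  0.466] a [ 0.     -0.0002  0.0005]
d [-0.125 -0.451  0.516] a [ 0.     -0.0002  0.0005]
d [-0.125 -0.451  0.609] a [ 0.     -0.0002  0.0005]
[ 0.6014329  -0.26058429  0.24      ] [ 0.56743592 -0.2689033   0.117     ]
```

View pics/w3.png

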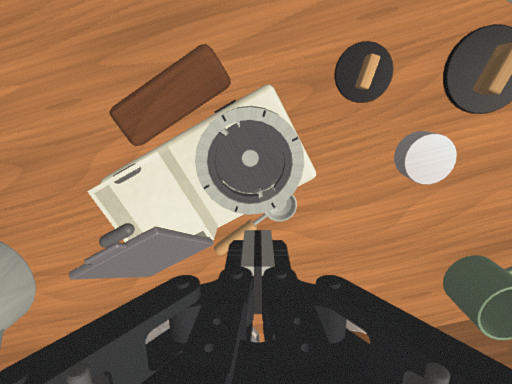

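The wrist view shows the well ring centred at about (249,160), against a prediction of (250.5,163). The flap still stands open at (140,250). I'll go over the flap and push it down.

Call:
send_rows([
  {"ax":0,"ay":0,"az":0,"dx":-0.227,"dy":-0.395,"dz":0.2,"fingers":1},
  {"ax":0,"ay":0,"az":0,"dx":-0.227,"dy":-0.395,"dz":0.2,"fingers":1},
  {"ax":0,"ay":0,"az":0,"dx":-0.227,"dy":-0.395,"dz":0.2,"fingers":1},
  {"ax":0,"ay":0,"az":0,"dx":-0.227,"dy":-0.395,"dz":0.2,"fingers":1},
  {"ax":0,"ay":0,"az":0,"dx":-0.227,"dy":-0.395,"dz":0.2,"fingers":1},
  {"ax":0,"ay":0,"az":0,"dx":-0.227,"dy":-0.395,"dz":0.28,"fingers":1},
  {"ax":0,"ay":0,"az":0,"dx":-0.227,"dy":-0.395,"dz":0.34,"fingers":1},
  {"ax":0,"ay":0,"az":0,"dx":-0.227,"dy":-0.395,"dz":0.38,"fingers":1},
  {"ax":0,"ay":0,"az":0,"dx":-0.227,"dy":-0.395,"dz":0.42,"fingers":1},
  {"ax":0,"ay":0,"az":0,"dx":-0.227,"dy":-0.395,"dz":0.465,"fingers":1},
  {"ax":0,"ay":0,"az":0,"dx":-0.227,"dy":-0.395,"dz":0.465,"fingers":1},
])

```text
time: 4.2
ee_pos: [0.6002, -0.2614, 0.1592]
eef_rot: [0.13, 0.991, 0.0, -0.001]
contact_force: [-0.2, -0.0, -0.4]
width: -0.0001
gripper_force: 0.0
```

```bash
cat > ticks.py <<'E'
from h import *
import pickle
def ticks(name,c=(.563,-.1367),yaw=13.75):
    im=pickle.load(open(name+".pkl","rb"));g=cv2.cvtColor(im["pixels"],cv2.COLOR_RGB2GRAY).astype(np.float32)
    out=[]
    for k in range(8):
        pts=[];w=[]
        if k in(1,5): continue
        a0=np.radians(yaw-45*k*1.0+0)
        for da in np.radians(np.arange(-9,9.01,.5)):
            a=a0+da
            for r in (.0530,.055,.057):
                q=proj(im,(c[0]+r*np.cos(a),c[1]+r*np.sin(a),.11));pts.append((np.degrees(da),cv2.getRectSubPix(g,(1,1),tuple(map(float,q)))[0,0]))
        P=np.array(pts).reshape(-1,3,2);v=P[:,:,1].mean(1);i=v.argmin();out.append((k*-45,round(float(P[i,0,0]),1),round(float(v.min()-np.median(v)))))
    return out
E
python3 - <<'E'
from ticks import *
im=pickle.load(open("w3.pkl","rb"));p=im["pixels"].astype(int)
# outer rim: grey (low saturation) ring mask -> ellipse of hull
hsv=cv2.cvtColor(im["pixels"],cv2.COLOR_RGB2HSV)
m=((hsv[:,:,1]<22)).astype(np.uint8);k=np.zeros_like(m);k[100:220,188:308]=m[100:220,188:308]
k=cv2.morphologyEx(k,cv2.MORPH_OPEN,np.ones((3,3)))
c=max(cv2.findContours(k,0,1)[0],key=cv2.contourArea);e=cv2.fitEllipse(cv2.convexHull(c));print("ring",e,onz(im,e[0],.11))
for q in((249,160),(236,153),(290,165),(220,195)):print(q,hsv[q[1],q[0]])
for nm in ("w3",):print(ticks(nm))
cv2.imwrite("pics/w3c.png",cv2.resize(im["pixels"][95:225,180:315],None,fx=4,fy=4,interpolation=2)[:,:,::-1])
E
```

```text
ring ((247.81141662597656, 156.42124938964844), (99.56591796875, 101.96343994140625), 63.893672943115234) [ 0.5548185  -0.13748897  0.11      ]
(249, 160) [ 25  23 187]
(236, 153) [15 12 88]
(290, 165) [20 17 88]
(220, 195) [ 30  16 188]
[(0, -1.0, -121), (-90, -1.0, -92), (-135, -0.5, -4), (-180, 1.5, -98), (-270, 0.5, -125), (-315, -1.5, -6)]
```

View pics/w3c.png

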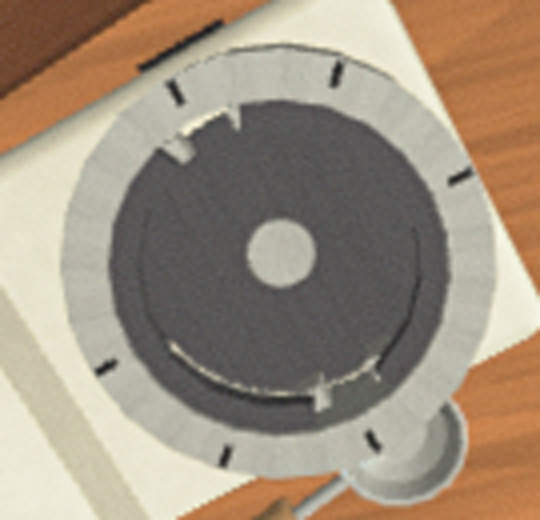

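The crop shows ticks at (176,93), (337,74), (459,178), (373,440), (225,456) and (105,368). The slots are at about (205,125) and (345,385).

```bash
python3 - <<'E'
from h import *
import pickle
from scipy.optimize import least_squares
W=lambda q:(np.array(q)-1.5)/4+[180,95]
w=pickle.load(open("w3.pkl","rb"));d=pickle.load(open("im0.pkl","rb"))
T=lambda q:((np.array(q)-1.5)/4+[290,140]);S=lambda q:((np.array(q)-1.5)/4+[100,195])
tk={"w":[(176,93),(337,74),(459,178),(373,440),(225,456),(105,368)],
"t":[(215,333),(140,318),(96,257),(170,138),(245,152),(288,213)],
"s":[(368-74,95),(368,63),(440,87),(440,222),(364,256),(286,231)]}
for n,im,f in(("w",w,W),("t",d["top"],T),("s",d["scene"],S)):
    P=np.array([onz(im,f(q),.11) for q in tk[n]])[:,:2]
    an=np.radians([180,135,90,0,-45,-90])
    def res(x):
        a=an+x[2]
        return (P-x[:2]-x[3]*np.c_[np.cos(a),np.sin(a)]).ravel()
    r=least_squares(res,[.563,-.137,.24,.055]);print(n,r.x[:2].round(4),np.degrees(r.x[2]).round(2),r.x[3].round(4),np.round(r.fun*1000,1))
A=[ray(w,np.mean([W(q) for q in tk["w"]],0)),ray(d["top"],np.mean([T(q) for q in tk["t"]],0)),ray(d["scene"],np.mean([S(q) for q in tk["s"]],0))]
print(tri(A))
from workcell import robot
from plan import *
s=robot.observe();print(s["ee_pos"])
gx=np.array([np.cos(np.radians(13.75)),np.sin(np.radians(13.75)),0]);H=np.array([.650,-.2487,0])
f=lambda r,z:H-gx*r+[0,0,z]
rows(np.array(s["ee_pos"]),Ro.from_quat(s["eef_rot"]).as_matrix(),[(f(.085,.145),75),(f(.085,.115),75)])
E
```

```text
w [ 0.5625 -0.138 ] 13.78 0.056 [ 0.1  0.  -0.2  0.2  0.2 -0.1 -0.3  0.2 -0.  -0.1  0.2 -0.2]
t [ 0.5626 -0.1364] 13.83 0.0559 [-0.6  0.1  0.3 -0.1 -0.4 -0.2  0.4 -0.2 -0.1 -0.3  0.3  0.6]
s [ 0.5629 -0.1365] 13.76 0.0559 [ 0.5  0.1 -0.4  0.5 -0.1 -0.2 -0.3 -0.3  0.2  0.3  0.  -0.5]
(array([ 0.56217152, -0.13715122,  0.10641356]), [0.0006936341995058029, 0.000501632884490625, 0.00041792893939809455])
[ 0.60022691 -0.26139468  0.15923175]
d [ 0.099 -0.052  0.048] a [ 0.0001 -0.0007  0.0002]
d [ 0.099 -0.052  0.148] a [ 0.0001 -0.0007  0.0002]
```

The well is at (0.5626, −0.137) with yaw 13.8°, and all three views agree. Now I'll press the flap.

Call:
send_rows([
  {"ax":0,"ay":0,"az":0,"dx":0.03,"dy":-0.016,"dz":0.016,"fingers":1},
  {"ax":0,"ay":0,"az":0,"dx":0.06,"dy":-0.03,"dz":0.03,"fingers":1},
  {"ax":0,"ay":0,"az":0,"dx":0.1,"dy":-0.052,"dz":0.05,"fingers":1},
  {"ax":0,"ay":0,"az":0,"dx":0.1,"dy":-0.052,"dz":0.08,"fingers":1},
  {"ax":0,"ay":0,"az":0,"dx":0.1,"dy":-0.052,"dz":0.1,"fingers":1},
  {"ax":0,"ay":0,"az":0,"dx":0.1,"dy":-0.052,"dz":0.115,"fingers":1},
  {"ax":0,"ay":0,"az":0,"dx":0.1,"dy":-0.052,"dz":0.125,"fingers":1},
  {"ax":0,"ay":0,"az":0,"dx":0.1,"dy":-0.052,"dz":0.132,"fingers":1},
  {"ax":0,"ay":0,"az":0,"dx":0.1,"dy":-0.052,"dz":0.132,"fingers":1},
])

```text
time: 5.1
ee_pos: [0.5679, -0.2693, 0.1207]
eef_rot: [0.13, 0.991, 0.0, -0.0]
contact_force: [0.3, 0.3, -0.3]
width: 0.0004
gripper_force: 0.0
```

Call:
send_rows([
  {"ax":0,"ay":0,"az":0,"dx":0,"dy":0,"dz":-0.4,"fingers":1},
  {"ax":0,"ay":0,"az":0,"dx":0,"dy":0,"dz":-0.4,"fingers":1},
  {"ax":0,"ay":0,"az":0,"dx":0,"dy":0.5,"dz":-0.4,"fingers":-1},
  {"ax":0,"ay":0,"az":0,"dx":0,"dy":0.7,"dz":-0.4,"fingers":-1},
  {"ax":0,"ay":0,"az":0,"dx":0,"dy":0.7,"dz":-0.4,"fingers":-1},
  {"ax":0,"ay":0,"az":0,"dx":0,"dy":0.7,"dz":-0.4,"fingers":-1},
  {"ax":0,"ay":0,"az":0,"dx":0,"dy":0.7,"dz":-0.4,"fingers":-1},
])

```text
time: 5.8
ee_pos: [0.6238, -0.0594, 0.2413]
eef_rot: [0.127, 0.992, 0.001, 0.0]
contact_force: [0.7, -0.0, -0.5]
width: 0.0723
gripper_force: 0.0
```

```bash
python3 - <<'E'
from snap import *
a=get_image("top")["pixels"];b=get_image("scene")["pixels"]
A=cv2.resize(a[120:280,150:450],None,fx=2,fy=2);B=cv2.resize(b[150:340,100:350],None,fx=1.5,fy=1.5)
B=cv2.copyMakeBorder(B,0,0,0,600-B.shape[1],0)
cv2.imwrite("pics/chk.png",np.vstack([A,B[:275]])[:,:,::-1])
from plan import *
s=robot.observe();print(s["ee_pos"],s["qpos"])
rows(np.array(s["ee_pos"]),Ro.from_quat(s["eef_rot"]).as_matrix(),[((.540,.1737,.20),53.4),((.540,.1737,.042),53.4)])
E
```

```text
[ 0.62288238 -0.06366743  0.24110121] [-0.38449981  0.36619349  0.49873958  1.73209388 -0.19477764  1.09236412
  1.49020289]
d [0.468 0.695 0.137] a [ 0.0002 -0.      0.1215]
d [0.468 0.695 0.664] a [ 0.0002 -0.      0.1215]
```

View pics/chk.png

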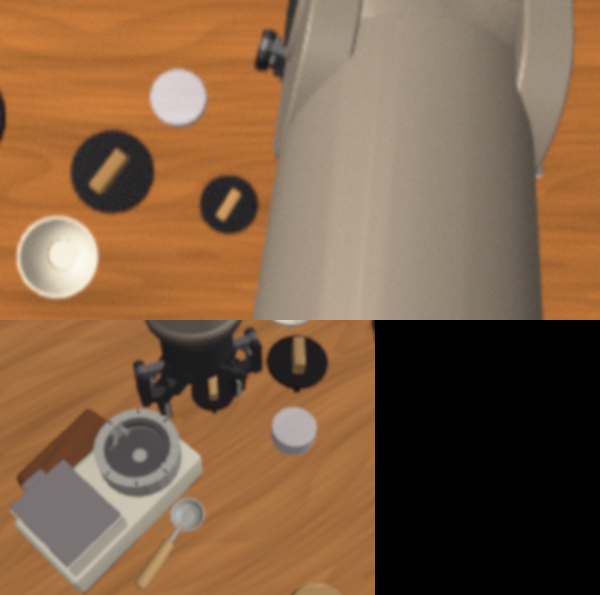

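The scene view shows the flap lowered, with its front corners at about (64,462) and (10,512) in the composite. I'll check that numerically and move above the lid.

Call:
send_rows([
  {"ax":0,"ay":0,"az":0.122,"dx":0.468,"dy":0.695,"dz":0.137,"fingers":-1},
  {"ax":0,"ay":0,"az":0.122,"dx":0.468,"dy":0.695,"dz":0.137,"fingers":-1},
  {"ax":0,"ay":0,"az":0.122,"dx":0.468,"dy":0.695,"dz":0.137,"fingers":-1},
  {"ax":0,"ay":0,"az":0.122,"dx":0.468,"dy":0.695,"dz":0.137,"fingers":-1},
  {"ax":0,"ay":0,"az":0.122,"dx":0.468,"dy":0.695,"dz":0.137,"fingers":-1},
  {"ax":0,"ay":0,"az":0.122,"dx":0.468,"dy":0.695,"dz":0.137,"fingers":-1},
  {"ax":0,"ay":0,"az":0.122,"dx":0.468,"dy":0.695,"dz":0.137,"fingers":-1},
])

```text
time: 6.6
ee_pos: [0.5398, 0.1719, 0.1997]
eef_rot: [0.316, 0.949, -0.0, -0.0]
contact_force: [0.4, -0.6, 0.0]
width: 0.0854
gripper_force: 0.0
```

```bash
python3 - <<'E'
from snap import *
from h import *
sc=get_image("scene")
pickle.dump(sc,open("sc1.pkl","wb"))
gx=np.array([np.cos(np.radians(13.79)),np.sin(np.radians(13.79)),0]);gy=np.array([-gx[1],gx[0],0])
O=np.array([.5626,-.1371,0])-.062*gy;H=O+.058*gx-.0675*gy
p=sc["pixels"].astype(int);m=((p.max(2)-p.min(2)<22)&(p.max(2)<140)&(p.max(2)>85)).astype(np.uint8);k=m*0;k[225:345,100:182]=m[225:345,100:182]
# well is right of 165 above row 270: cut
k=cv2.morphologyEx(k,2,np.ones((3,3)));c=max(cv2.findContours(k,0,1)[0],key=cv2.contourArea)
print("approx",cv2.approxPolyDP(c,4,True).reshape(-1,2).tolist())
for th in(0,.06,.14):
    n=[]
    for w in(.0465,-.0465):
        q=H+[0,0,.11]-gx*(.116*np.cos(th)-.008*np.sin(th)*0)+np.array([0,0,.116*np.sin(th)+.008*np.cos(th)])+gy*w+gx*.008*np.sin(th)
        n.append(proj(sc,q).round(1).tolist())
    print(th,n)
from plan import *
s=robot.observe();print(s["time"],s["ee_pos"],s["eef_rot"],s["width"])
rows(np.array(s["ee_pos"]),Ro.from_quat(s["eef_rot"]).as_matrix(),[((.540,.1737,.042),53.4)])
E
```

```text
approx [[141, 244], [119, 255], [108, 276], [146, 312], [178, 278]]
0 [[141.4, 242.6], [105.1, 274.8]]
0.06 [[140.8, 241.4], [104.2, 273.8]]
0.14 [[140.2, 239.9], [103.2, 272.7]]
6.65 [0.54064162 0.17006969 0.20006703] [ 3.16936085e-01  9.48446861e-01 -2.49707662e-04  9.08847003e-05] 0.08531888833271133
d [0.009 0.009 0.527] a [-0.0001  0.0001 -0.002 ]
```

The flap corners match the shut prediction, and the fingertip went past the crest at zero residual force, so the flap is shut. Next: descend and grasp the bar.

Call:
send_rows([
  {"ax":0,"ay":0,"az":-0.002,"dx":0.009,"dy":0.009,"dz":0.1,"fingers":-1},
  {"ax":0,"ay":0,"az":-0.002,"dx":0.009,"dy":0.009,"dz":0.25,"fingers":-1},
  {"ax":0,"ay":0,"az":-0.002,"dx":0.009,"dy":0.009,"dz":0.4,"fingers":-1},
  {"ax":0,"ay":0,"az":-0.002,"dx":0.009,"dy":0.009,"dz":0.48,"fingers":-1},
  {"ax":0,"ay":0,"az":-0.002,"dx":0.009,"dy":0.009,"dz":0.52,"fingers":-1},
  {"ax":0,"ay":0,"az":-0.002,"dx":0.009,"dy":0.009,"dz":0.52,"fingers":-1},
  {"ax":0,"ay":0,"az":-0.002,"dx":0.009,"dy":0.009,"dz":0.52,"fingers":-1},
])

```text
time: 7.35
ee_pos: [0.5411, 0.1738, 0.0453]
eef_rot: [0.315, 0.949, 0.0, 0.001]
contact_force: [0.9, 0.7, 0.4]
width: 0.0852
gripper_force: 0.0
```

```bash
python3 - <<'E'
from snap import *
from plan import *
s=robot.observe();print(s["time"],s["ee_pos"],s["eef_rot"],s["width"],s["contact_force"])
rows(np.array(s["ee_pos"]),Ro.from_quat(s["eef_rot"]).as_matrix(),[((.540,.1737,.043),53.4)])
E
```

```text
7.35 [0.54105444 0.17384152 0.04526541] [3.14701800e-01 9.49190337e-01 3.02135905e-04 6.25381449e-04] 0.08520287757605974 [0.87721388 0.65755546 0.39853286]
d [ 0.003 -0.002  0.008] a [ 0.0003  0.0003 -0.0005]
```

Call:
send_rows([
  {"ax":0,"ay":0,"az":0,"dx":0,"dy":0,"dz":0.005,"fingers":1},
  {"ax":0,"ay":0,"az":0,"dx":0,"dy":0,"dz":0.005,"fingers":1},
  {"ax":0,"ay":0,"az":0,"dx":0,"dy":0,"dz":0.005,"fingers":1},
  {"ax":0,"ay":0,"az":0,"dx":0,"dy":0,"dz":0.005,"fingers":1},
  {"ax":0,"ay":0,"az":0,"dx":0,"dy":0,"dz":0.005,"fingers":1},
  {"ax":0,"ay":0,"az":0,"dx":0,"dy":0,"dz":0.005,"fingers":1},
  {"ax":0,"ay":0,"az":0,"dx":0,"dy":0,"dz":0.005,"fingers":1},
  {"ax":0,"ay":0,"az":0,"dx":0,"dy":0,"dz":0.005,"fingers":1},
  {"ax":0,"ay":0,"az":0,"dx":0,"dy":0,"dz":0.005,"fingers":1},
])

```text
time: 8.25
ee_pos: [0.5399, 0.1748, 0.0429]
eef_rot: [0.314, 0.949, 0.0, -0.0]
contact_force: [-2.4, -0.8, 5.4]
width: 0.017
gripper_force: 61.8
```

```bash
python3 - <<'E'
from workcell import robot
from plan import *
for i in range(1):
    s=robot.observe();print(s["time"],s["ee_pos"],s["eef_rot"],s["width"],s["contact_force"],s["qpos"])
p=np.array(s["ee_pos"]);R=Ro.from_quat(s["eef_rot"]).as_matrix()
print(np.degrees(np.arctan2(R[1,1],R[0,1])))
E
```

```text
8.25 [0.53993608 0.17484297 0.04285052] [ 3.13934039e-01  9.49444790e-01  9.91403748e-05 -4.12944311e-06] 0.016981986258987645 [-2.38037375 -0.75065839  5.44404666] [-0.73760828  0.52523661  0.39618754  2.01021862 -0.31911317  0.66526459
  0.7960705 ]
53.40705001540503
```

Gripped: opening 17 mm, 62 N. Lift.

Call:
send_rows([
  {"ax":0,"ay":0,"az":0,"dx":0,"dy":0,"dz":-0.05,"fingers":1},
  {"ax":0,"ay":0,"az":0,"dx":0,"dy":0,"dz":-0.2,"fingers":1},
  {"ax":0,"ay":0,"az":0,"dx":0,"dy":0,"dz":-0.35,"fingers":1},
  {"ax":0,"ay":0,"az":0,"dx":0,"dy":0,"dz":-0.5,"fingers":1},
  {"ax":0,"ay":0,"az":0,"dx":0,"dy":0,"dz":-0.65,"fingers":1},
  {"ax":0,"ay":0,"az":0,"dx":0,"dy":0,"dz":-0.65,"fingers":1},
  {"ax":0,"ay":0,"az":0,"dx":0,"dy":0,"dz":-0.65,"fingers":1},
])

```text
time: 8.95
ee_pos: [0.54, 0.1749, 0.2389]
eef_rot: [0.314, 0.949, 0.001, 0.001]
contact_force: [-0.7, -0.3, -1.3]
width: 0.0169
gripper_force: 60.9
```

```bash
python3 - <<'E'
from snap import *
from h import *
im,s=snap("w4");print(s["width"],s["gripper_force"],s["contact_force"])
g=im["pixels"].max(2)
from plan import *
rows(np.array(s["ee_pos"]),Ro.from_quat(s["eef_rot"]).as_matrix(),[((.5626,-.1371,.235),103.8)])
E
```

```text
8.95 [0.54   0.1749 0.2389] [3.139e-01 9.494e-01 1.000e-03 6.000e-04] [-0.86  0.26  0.52  1.87 -0.15  1.05  0.65] 0.038657209607210946
0.016945655515946723 60.88545799255371 [-0.71501488 -0.31034003 -1.3004835 ]
d [-0.68  -0.79   0.012] a [ 0.0006  0.0005 -0.28  ]
```

View pics/w4.png

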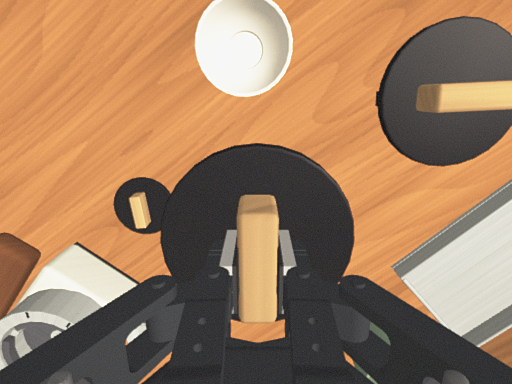

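The wrist view shows the lid held upright: disc centre x≈257, bar top from about v=214 to v=322. Next, check the lid's offset in the tool frame and carry it over the well.

Call:
send_rows([
  {"ax":0,"ay":0,"az":-0.28,"dx":-0.68,"dy":-0.79,"dz":0.012,"fingers":1},
  {"ax":0,"ay":0,"az":-0.28,"dx":-0.68,"dy":-0.79,"dz":0.012,"fingers":1},
  {"ax":0,"ay":0,"az":-0.28,"dx":-0.68,"dy":-0.79,"dz":0.012,"fingers":1},
  {"ax":0,"ay":0,"az":-0.28,"dx":-0.68,"dy":-0.79,"dz":0.012,"fingers":1},
  {"ax":0,"ay":0,"az":-0.28,"dx":-0.68,"dy":-0.79,"dz":0.012,"fingers":1},
  {"ax":0,"ay":0,"az":-0.28,"dx":-0.68,"dy":-0.79,"dz":0.012,"fingers":1},
  {"ax":0,"ay":0,"az":-0.28,"dx":-0.68,"dy":-0.79,"dz":0.012,"fingers":1},
  {"ax":0,"ay":0,"az":-0.28,"dx":-0.68,"dy":-0.79,"dz":0.012,"fingers":1},
  {"ax":0,"ay":0,"az":-0.28,"dx":-0.68,"dy":-0.79,"dz":0.012,"fingers":1},
  {"ax":0,"ay":0,"az":-0.28,"dx":-0.68,"dy":-0.79,"dz":0.012,"fingers":1},
])

```text
time: 10.0
ee_pos: [0.5619, -0.1362, 0.2329]
eef_rot: [-0.12, 0.993, 0.0, -0.001]
contact_force: [-0.3, 1.1, -1.6]
width: 0.0169
gripper_force: 60.8
```

```bash
python3 - <<'E'
from snap import *
from h import *
im=pickle.load(open("w4.pkl","rb"));T=im["tool_from_camera"]
for q in((257,214),(257,321)):print(onz(im,q,-.0241,T))
# flange top edge far point and left/right extents, tool z=+.0049
g=im["pixels"].max(2)
col=g[120:200,257];print("far edge v",120+np.where(col<60)[0][0],onz(im,(257,120+np.where(col<60)[0][0]),.0049,T))
r=g[230];xs=np.where(r<60)[0];xs=xs[(xs>150)&(xs<365)];print(xs.min(),xs.max(),onz(im,(xs.min(),230),.0049,T),onz(im,(xs.max(),230),.0049,T))
s=robot.observe();print(s["time"],s["ee_pos"],s["eef_rot"],s["qpos"],s["width"])
from plan import *
R=Ro.from_quat(s["eef_rot"]).as_matrix();print(np.degrees(np.arctan2(R[1,1],R[0,1])),np.degrees(np.arccos(-R[2,2])))
rows(np.array(s["ee_pos"]),R,[((.5626,-.1371,.16),103.8),((.5626,-.1371,.123),103.8)])
E
```

```text
[ 0.02558888 -0.00089634 -0.0241    ]
[-0.02833087 -0.00087665 -0.0241    ]
far edge v 144 [ 0.05041734 -0.00093479  0.0049    ]
151 352 [ 0.00489402 -0.05689311  0.0049    ] [0.00496513 0.0492493  0.0049    ]
10.0 [ 0.56191992 -0.13618741  0.23291408] [-1.20202419e-01  9.92748858e-01  2.66076054e-04 -1.00612118e-03] [-0.29193789  0.29070089  0.51271106  1.84756219 -0.16294655  1.04689306
  2.09679669] 0.016913747526448666
103.80753468508986 0.11925654729776833
d [-0.002 -0.004  0.243] a [ 0.0002 -0.0006  0.    ]
d [-0.002 -0.004  0.366] a [ 0.0002 -0.0006  0.    ]
```

Lid offset is about −1 mm along tool x, yaw 103.8°. Descend in stages.

Call:
send_rows([
  {"ax":0,"ay":0,"az":0,"dx":0.002,"dy":-0.004,"dz":0.1,"fingers":1},
  {"ax":0,"ay":0,"az":0,"dx":0.002,"dy":-0.004,"dz":0.2,"fingers":1},
  {"ax":0,"ay":0,"az":0,"dx":0.002,"dy":-0.004,"dz":0.25,"fingers":1},
  {"ax":0,"ay":0,"az":0,"dx":0.002,"dy":-0.004,"dz":0.27,"fingers":1},
  {"ax":0,"ay":0,"az":0,"dx":0.002,"dy":-0.004,"dz":0.28,"fingers":1},
  {"ax":0,"ay":0,"az":0,"dx":0.002,"dy":-0.004,"dz":0.29,"fingers":1},
  {"ax":0,"ay":0,"az":0,"dx":0.002,"dy":-0.004,"dz":0.3,"fingers":1},
  {"ax":0,"ay":0,"az":0,"dx":0.002,"dy":-0.004,"dz":0.3,"fingers":1},
])

```text
time: 10.8
ee_pos: [0.5623, -0.1384, 0.1443]
eef_rot: [-0.12, 0.993, -0.0, 0.0]
contact_force: [-0.4, -0.1, -1.1]
width: 0.0168
gripper_force: 60.8
```

```bash
python3 - <<'E'
from workcell import robot
s=robot.observe();print(s["time"],s["ee_pos"],s["contact_force"],s["torque"])
E
```

```text
10.8 [ 0.56225015 -0.13841088  0.14428071] [-0.43661119 -0.12862218 -1.10695899] [-0.00878242  0.05620734  0.00365998]
```

No contact force while the lugs enter the lip. Continue to home.

Call:
send_rows([
  {"ax":0,"ay":0,"az":0,"dx":0,"dy":0,"dz":0.01,"fingers":1},
  {"ax":0,"ay":0,"az":0,"dx":0,"dy":0,"dz":0.02,"fingers":1},
  {"ax":0,"ay":0,"az":0,"dx":0,"dy":0,"dz":0.03,"fingers":1},
  {"ax":0,"ay":0,"az":0,"dx":0,"dy":0,"dz":0.04,"fingers":1},
  {"ax":0,"ay":0,"az":0,"dx":0,"dy":0,"dz":0.05,"fingers":1},
  {"ax":0,"ay":0,"az":0,"dx":0,"dy":0,"dz":0.058,"fingers":1},
  {"ax":0,"ay":0,"az":0,"dx":0,"dy":0,"dz":0.058,"fingers":1},
])

```text
time: 11.5
ee_pos: [0.5619, -0.1383, 0.1262]
eef_rot: [-0.12, 0.993, 0.0, -0.0]
contact_force: [-0.1, 1.5, -2.2]
width: 0.0166
gripper_force: 60.6
```

```bash
python3 - <<'E'
from workcell import robot
s=robot.observe();print(s["time"],s["ee_pos"],s["contact_force"],s["torque"])
E
```

```text
11.5 [ 0.56187891 -0.13831461  0.12619626] [-0.06257466  1.47136977 -2.160267  ] [ 0.41251235  0.06524553 -0.09129135]
```

Call:
send_rows([
  {"ax":0,"ay":0,"az":0,"dx":0,"dy":0,"dz":0.004,"fingers":1},
  {"ax":0,"ay":0,"az":0,"dx":0,"dy":0,"dz":0.007,"fingers":1},
  {"ax":0,"ay":0,"az":0,"dx":0,"dy":0,"dz":0.007,"fingers":1},
])

```text
time: 11.8
ee_pos: [0.5621, -0.1384, 0.1248]
eef_rot: [-0.12, 0.993, 0.0, 0.0]
contact_force: [-2.0, 1.8, 3.4]
width: 0.0168
gripper_force: 61.4
```

```bash
python3 - <<'E'
from workcell import robot
s=robot.observe();print(s["time"],s["ee_pos"],s["contact_force"],s["torque"])
E
```

```text
11.8 [ 0.56214029 -0.13837525  0.12479562] [-2.04804706  1.75017527  3.41638692] [ 0.80871107  0.5206676  -0.02695685]
```

Seated: lid origin 0.082, light upward contact. Twist clockwise.

Call:
send_rows([
  {"ax":0,"ay":0,"az":0.03,"dx":0,"dy":0,"dz":0,"fingers":1},
  {"ax":0,"ay":0,"az":0.06,"dx":0,"dy":0,"dz":0,"fingers":1},
  {"ax":0,"ay":0,"az":0.09,"dx":0,"dy":0,"dz":0,"fingers":1},
  {"ax":0,"ay":0,"az":0.12,"dx":0,"dy":0,"dz":0,"fingers":1},
  {"ax":0,"ay":0,"az":0.15,"dx":0,"dy":0,"dz":0,"fingers":1},
  {"ax":0,"ay":0,"az":0.18,"dx":0,"dy":0,"dz":0,"fingers":1},
  {"ax":0,"ay":0,"az":0.21,"dx":0,"dy":0,"dz":0,"fingers":1},
  {"ax":0,"ay":0,"az":0.235,"dx":0,"dy":0,"dz":0,"fingers":1},
  {"ax":0,"ay":0,"az":0.256,"dx":0,"dy":0,"dz":0,"fingers":1},
  {"ax":0,"ay":0,"az":0.256,"dx":0,"dy":0,"dz":0,"fingers":1},
  {"ax":0,"ay":0,"az":0.256,"dx":0,"dy":0,"dz":0,"fingers":1},
])

```text
time: 12.9
ee_pos: [0.5626, -0.1377, 0.1248]
eef_rot: [0.278, 0.961, 0.0, 0.0]
contact_force: [1.1, 5.9, 2.4]
width: 0.0166
gripper_force: 61.3
```

```bash
python3 - <<'E'
from snap import *
from h import *
im,s=snap("w5");print(s["width"],s["gripper_force"],s["contact_force"],s["torque"])
R=Ro.from_quat(s["eef_rot"]).as_matrix();print("yaw",np.degrees(np.arctan2(R[1,1],R[0,1])))
print("wellc",proj(im,(.5626,-.1371,.11)))
sc=get_image("scene");pickle.dump(sc,open("sc2.pkl","wb"))
b=cv2.resize(sc["pixels"][190:325,90:250],None,fx=2.4,fy=2.4,interpolation=2)
a=cv2.resize(im["pixels"][60:384,60:460],None,fx=1,fy=1)
b=cv2.resize(b,(400,337));cv2.imwrite("pics/fin.png",np.hstack([a,cv2.resize(b,(400,324))])[:,:,::-1])
E
```

```text
12.9 [ 0.5626 -0.1377  0.1248] [2.775e-01 9.607e-01 4.000e-04 3.000e-04] [-0.39  0.47  0.67  1.95 -0.38  0.85  1.49] 0.00622560166765999
0.01663158325951441 61.328662633895874 [1.07477601 5.88922763 2.44316875] [ 1.43867899 -0.34305327  0.13600283]
yaw 57.77656584747008
wellc [259.67666955 230.12148156]
```

View pics/fin.png

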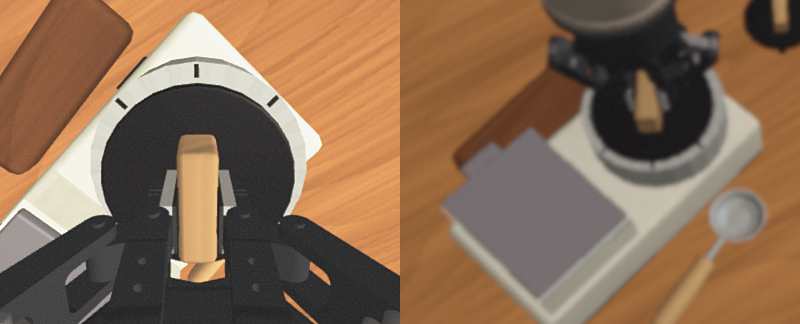

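The view shows the bar pointing at the half tick (196,70), the flange on the rim and the flap shut. The lid is turned 46.0°, and the 0.136 Nm reaction matches the spring at half. Handing in.

```bash
python3 -c "
from workcell import robot
s=robot.observe();print(s['time'],s['ee_pos'],s['eef_rot'],s['torque'],s['gripper_force'])
print(robot.finish_job())"
```

```text
13.0 [ 0.56267019 -0.13767632  0.1247847 ] [2.77369984e-01 9.60763026e-01 4.50857122e-04 3.09131863e-04] [ 1.46856806 -0.38950923  0.15999139] 61.31322383880615
the job is handed in; nothing more can be done
None
```

I handed the job in at 13.0 s: the flap is pressed shut and the middle-sized lid is fully home in the well, turned 46° clockwise to the half mark and held there; no verdict came back.

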